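Slide the tin off a touch-latch lid and press the lid ajar

TASK

A round aluminium tin has been left standing on the spring lid of one of the two storage boxes. Without gripping or lifting it, push the tin gently sideways with your fingers until it stands wholly on the fixed shelf half of the same box, then press down that box's lid near its free front edge so the touch latch lets go and the lid springs ajar. Move your fingers clear so that the lid stands ajar, and leave the other box shut and everything else where it is.

Things in the scene. Friction and masses are not known exactly. Their poses are not given: they have to be found in the camera images.
- hatch_box: The storage box the tin stands on: grey plastic, fixed, 172 mm (its x) by 264 mm (its y), walls 63 mm high. Origin on the counter under it: x -86 to +86 mm, y -138 to +126 mm; front faces its -x, roughly the robot. On top: white touch-latch lid over y -131 to -3, x -79 to +75 mm (top at 65 mm); grey fixed shelf over y +2 to +122, x -85 to +85 mm (top at 64 mm).
- other_box: The second storage box, the same in every size and likewise laid out; its lid must stay shut. A small jar stands on its fixed shelf.
- tin: Round closed aluminium tin, 66 mm diameter (its lid 68 mm), 46 mm high, about 0.13 to 0.25 kg, loose, standing on the hatch_box's lid. Origin at the centre of its underside, z up.
- hatch_lid (a joint): Opening angle of hatch_box's lid, rad; 0 shut. Hinge along its far edge (box x +75 mm, 61 mm up); free edge near the robot. Pressed near the free edge with about 3 to 4 N it sinks; past -0.03 (4 to 5 mm down) the latch lets go; firm stop at -0.05 (7 mm), press to it. Once the finger leaves, the spring raises it in about 1.5 s to rest near 0.44 (free edge 65 mm higher). It does not latch again.
- other_lid (a joint): The same for the other_box's lid: must stay at 0.
- hatch_lid_press (a point): Point on the top of the hatch_box's lid, midway across its width and 24 mm in from its free edge; moves with the lid. Axes as the box's when shut.
- shelf_mid (a point): Centre of the top of hatch_box's fixed shelf (box x 0, y +60.5 mm, 64 mm up), where the tin should go; axes as the box's. The shelf ends in a stop rim 4 mm thick, 8 mm high at box y +122.5 to +126.5 mm. A tin with its whole base on the shelf has its centre at box y +35 to +89 mm.
- jar: Small glass jar with a steel cap, 48 mm diameter, 44 mm high, on the other_box's shelf. Bystander. Origin under its middle.
- glue_gun: Yellow plastic glue gun lying on its side at the back of the counter, about 170 by 125 mm, 38 mm high. Bystander.
- pliers: Chrome pliers lying flat in front of the boxes, about 180 mm long, 13 mm high. Bystander.
- ashtray: White ceramic ashtray with screws in it, 92 mm across, 32 mm high, in front between the boxes. Bystander.
- caddy: Clear acrylic caddy with pens, 85 by 160 mm, 85 mm high (pens up to 130 mm), at the back. Bystander.
- screwdriver: Screwdriver, 180 mm long, lying at the back. Bystander.
Things that resemble listed ones, but are neither listed nor needed, are in the scene too. What is shaped like the tin but blue or red is not meant.

How it is judged (in metres and radians):
On the way, in this order (a step that is already met when the one before it is completed fails the run):
1. the tin stands upright wholly on the fixed shelf, the lid still shut (y of tin in the frame of hatch_box between 0.034 and 0.094 m and x of tin in the frame of hatch_box between -0.07 and 0.07 m and z of tin in the frame of hatch_box between 0.058 and 0.07 m and angle between tin's own z axis and vertical below 0.1 rad and value of joint hatch_lid below 0.05 rad and linear speed of tin below 0.02 m/s), for 0.2 s.
2. the lid is pressed in with the fingers until the latch lets go (value of joint hatch_lid below -0.02 rad and contact force between the fingers and hatch_box above 0.5 N), for 0.02 s.
3. the lid has sprung ajar (value of joint hatch_lid above 0.3 rad), for 0.2 s.
At the end, for the whole second after the job is handed in: The hatch_box's lid stands ajar (0.3 to 0.6 rad), the tin stands upright and still on the same box's fixed shelf, off the lid (box y 34 to 94 mm, x within 70 mm), and the other lid is shut (y of tin in the frame of hatch_box between 0.034 and 0.094 m and x of tin in the frame of hatch_box between -0.07 and 0.07 m and z of tin in the frame of hatch_box between 0.058 and 0.07 m and angle between tin's own z axis and vertical below 0.1 rad and value of joint hatch_lid between 0.3 and 0.6 rad and linear speed of tin below 0.02 m/s and value of joint other_lid between -0.01 and 0.03 rad); the robot touches nothing.
It fails at once if the tin is lifted, dropped off the box or tipped (z of tin in the frame of hatch_box above 0.077 m or z of tin in the frame of hatch_box below 0.045 m or angle between tin's own z axis and vertical above 0.35 rad).
It fails at once if the tin is gripped or shoved hard (over 15 N) (contact force between the fingers and tin above 15 N).
It fails at once if the lid springs up under the tin (value of joint hatch_lid above 0.08 rad and y of tin in the frame of hatch_box below 0.02 m).
It fails at once if the other box's latch is released (value of joint other_lid above 0.05 rad).
It fails at once if a bystander is shifted by more than 25 mm (distance of any of jar, glue_gun, pliers, ashtray, caddy, screwdriver from where it was at the start of the episode above 0.025 m).
It also fails if it takes over 51 s, if anything falls off the work surface, if the arm or the gripper's body presses on something with over 40 N, if the wrist force passes 120 N, or if a joint passes its speed limit or range.

ROBOT

A 7-joint arm with a two-finger parallel gripper is mounted at the origin on the work surface. World frame = base frame: x ahead of the robot, y to its left, z up, the work surface at z = 0. Lengths are in mm, angles in rad, forces in N, time in s.
With the tool pointing down it reaches from about 425 to 1025 mm from the base axis. Payload 9.4 kg.
Tool frame: the origin (TCP) lies at the very end of the fingers, on their centre line; the grasp point (between the pads) lies robot.grasp_offset behind it (robot.grasp_offset is the distance from the TCP to the grasp point, in mm); z points along the fingers, y is the direction in which the jaws open and shut (so a half turn about z gives the same grasp; the last joint's range is limited). The gripper opens to 85 mm and grips with 20 to 120 N. Pads are 22 mm wide; open, the fingers measure 114 mm over their backs; the gripper's body (76 mm by 85 mm) begins 54 mm behind the grasp point. The pads swing forward as they close: fully open they stand 13 mm farther back than shut.
Start: joints at [1.249, 0.599, -0.003, 1.599, 0.002, 0.943, -0.08], TCP at [175.703, -703.387, 231.275] pointing down, gripper open.
Joint ranges: [-2.57, 2.57], [-0.35, 1.97], [-1.29, 1.29], [0.11, 2.56], [-1.05, 4.19], [0.11, 1.86], [-2.63, 2.63]. Speed limits (rad/s): [2.22, 2.22, 3.01, 3.01, 3.14, 3.14, 3.14].

INTERFACE

Orientations are given as a unit quaternion [w, x, y, z].
In Python, from cell import telemetry, imaging, job, robot gives the robot as it stands.
- The arm moves only by the tool arm_command, never from a script. Its argument "moves" is a list of rows, each a list of 5 numbers: the finger opening in m, from 0 to 0.0854, then the shift along the tool's x, y, z in m, then the turn about the tool's z in rad. A call has 1 to 20 rows; each row is the pose to reach, as a shift and turn from the pose measured when the call began, along the tool's axes at that moment; what a row does not reach only later rows make up. A row lasts 1/12 s, in which the tool goes at most 41.7 mm and 7.16 degrees, less where a joint would pass 70% of its speed; a pose out of reach is approached as far as the arm can. A call with a gripper value outside its range is refused whole. The fingers move at their own pace and stop on an object; the grip force is fixed at half the most. Time passes only in rows, so rows that repeat a pose let the fingers close. It gives the time, the measured TCP pose, the force and the opening at its end, in the units of the state.
- telemetry.read_state(): the state, without advancing time (a new reading comes with each control period).
- imaging.grab_frame(name): name is "scene" or "top" or "wrist"; returns the picture (480x640x3 uint8, blue, green, red); there is no depth.
- imaging.camera_model(name): a dict with "mtx" (3x3 intrinsics, pixels), "dist_coeffs" ([k1, k2, p1, p2, k3] as OpenCV has them; the pictures are not rectified), "xyz" and "orientation" of the camera in the world. Camera axes: x right, y up, looking along -z (the intrinsics and any distortion apply to the point x, -y, -z); pixel columns grow to the right and rows downward; lengths in mm; the calibration is good to about 2 mm. A picture is of the moment at which its call begins: read the wrist's pose just before it. camera_model takes no time and is no camera call; for the wrist camera it gives the pose at the moment of the call.
- job.sign_off(): hands the job in, once; it reports no verdict.
The state is a dict: "t": time; "qpos": joint angles; "qd": joint speeds; "joint_torque": joint torques, N m; "tcp_pos": TCP position; "eef_rot": TCP orientation; "force": force on the tool from outside, world axes, zero at the start; "moment": the same for the moment, N m; "opening": finger opening in mm.
Only numpy, scipy, OpenCV 4.12 (cv2) and the standard library are available. Lean on these libraries where they do the work, as an engineer would, in place of code of your own. Each camera call takes 0.05 s, during which the arm holds its last target. There are 200 camera calls.

## Working session

There is one attempt and no reset: what is moved stays moved. The work goes in short steps, Python scripts to look and compute and a tool call to move; the robot and the scene stay as the last step left them, time stands still between calls to the robot, and variables do not carry over. Pictures are saved under pics/ and viewed, about 8 in all and at most 12, crops included, and the job is handed in when it is done.

Besides the shell and the picture viewer there is one more tool, called after "Emit:" as name([rows], argument=value, ...), one row to a line, values as JSON. arm_command: Moves the arm, as the interface text tells. Its arguments: {"type":"object","properties":{"moves":{"type":"array","items":{"type":"array","items":{"type":"number"}}}},"required":["moves"]}

```bash
mkdir -p pics; ls; python3 - <<'E'
from cell import telemetry, imaging, job, robot
import cv2
s=telemetry.read_state();print(s, robot.grasp_offset)
for n in("scene","top"):
    print(n,imaging.camera_model(n)); cv2.imwrite(f"pics/{n}0.png",imaging.grab_frame(n))
E
```

```text
pics
{'t': 0.0, 'qpos': array([ 1.24932213,  0.6001457 , -0.00254733,  1.60010921,  0.00180128,
        0.94290864, -0.07984632]), 'qd': array([ 0.00091908, -0.00099663,  0.00159362,  0.00018466,  0.00043701,
       -0.00108976, -0.00126375]), 'joint_torque': array([ 4.66718175e-04, -7.76448154e+01,  1.56574186e+00, -2.58011681e+01,
        1.24599689e-02,  9.11882176e-03,  1.33677837e-06]), 'tcp_pos': array([ 175.56862673, -702.9424267 ,  230.40941285]), 'eef_rot': array([-7.66584623e-04,  9.92518743e-01,  1.22089843e-01, -1.66076724e-04]), 'force': array([ 0.38643083,  0.72425722, -0.59416719]), 'moment': array([0.06566246, 0.0236984 , 0.00219166]), 'opening': 85.28613468461842} 18.700000000000003
scene {'mtx': array([[584.35137145,   0.        , 319.28868063],
       [  0.        , 584.35137145, 242.89728378],
       [  0.        ,   0.        ,   1.        ]]), 'dist_coeffs': array([-0.16722363,  0.        ,  0.        ,  0.        ,  0.        ]), 'xyz': array([1687.09556036,  -83.67233493,  794.82055499]), 'orientation': array([0.65224956, 0.36185766, 0.32304555, 0.58246984])}
top {'mtx': array([[475.72483385,   0.        , 321.83334065],
       [  0.        , 475.72483385, 246.81183339],
       [  0.        ,   0.        ,   1.        ]]), 'dist_coeffs': array([-0.11709337,  0.        ,  0.        ,  0.        ,  0.        ]), 'xyz': array([ 325.02197236,   26.74134431, 1073.57822984]), 'orientation': array([ 0.75377117,  0.08411852, -0.07333986, -0.6475912 ])}
```

View pics/top0.png

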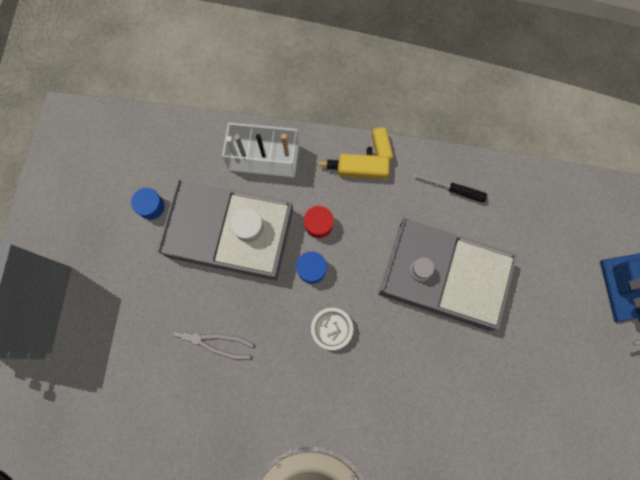

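View pics/scene0.png

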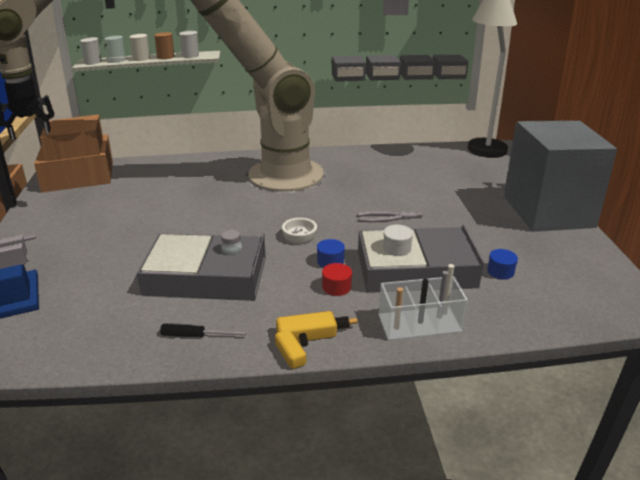

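Top view: the silver tin is at (247,224), on the white lid of the left box (hatch_box), with its shelf to the left. The jar is at (423,269) on the right box. Tin-shaped candidates are blue (147,203), blue (312,267), red (319,221) and silver (247,224). Only the silver one fits, because it is aluminium and stands on a lid. Next I measure it and confirm with a crop.

```bash
cat > h.py <<'E'
import numpy as np, cv2
from scipy.spatial.transform import Rotation as R
from cell import telemetry, imaging, job, robot
def rot(q): return R.from_quat([q[1],q[2],q[3],q[0]]).as_matrix()
def cast(cam,uv,z):
    uv=np.asarray(uv,float).reshape(-1,1,2)
    n=cv2.undistortPoints(uv,cam["mtx"],cam["dist_coeffs"]).reshape(-1,2)
    d=np.c_[n[:,0],-n[:,1],-np.ones(len(n))]@rot(cam["orientation"]).T
    o=np.array(cam["xyz"]); return o+d*((z-o[2])/d[:,2])[:,None]
def proj(cam,P):
    p=(np.asarray(P,float).reshape(-1,3)-cam["xyz"])@rot(cam["orientation"]); p=p*[1,-1,-1]
    return cv2.projectPoints(p,np.zeros(3),np.zeros(3),cam["mtx"],cam["dist_coeffs"])[0].reshape(-1,2)
E
python3 - <<'E'
from h import *
im=cv2.imread("pics/top0.png"); cam=imaging.camera_model("top")
b=im.astype(int); print(b[250,235],b[222,247],b[230,195],b[320,120])
# lid incl. tin: bright in window around hatch box
m=(b.min(2)>140).astype(np.uint8)*255
w=np.zeros_like(m); w[180:285,190:300]=m[180:285,190:300]
cs=cv2.findContours(w,cv2.RETR_EXTERNAL,cv2.CHAIN_APPROX_NONE)[0]
c=max(cs,key=cv2.contourArea); P=cast(cam,c.reshape(-1,2),65)[:,:2].astype(np.float32)
r=cv2.minAreaRect(P); print("lid",cv2.contourArea(c),r,cv2.boxPoints(r).round(1).tolist())
# dark wall+shelf outline: whole box
crop=cv2.resize(im[165:290,150:310],None,fx=5,fy=4.8,interpolation=cv2.INTER_CUBIC)
cv2.imwrite("pics/crop1.png",crop[:600,:800])
for i in range(205,245,3): print(i,b[i,225:275:3].sum(1)//3)
E
```

```text
[173 188 190] [188 197 199] [127 127 131] [125 130 133]
lid 3754.0 ((561.3135986328125, 217.73220825195312), (126.79283142089844, 153.4573516845703), 86.99739837646484) [[481.3999938964844, 158.39999389648438], [634.5999755859375, 150.39999389648438], [641.2999877929688, 277.0], [488.0, 285.1000061035156]]
205 [124  89 187 186 188 187 183 184 182 182 180 178 181 180 179 182 182]
208 [116 134 184 182 185 186 188 190 184 181 180 180 184 182 180 181 181]
211 [ 95 167 188 188 191 193 193 194 190 193 187 183 184 183 182 183 183]
214 [ 75 181 184 191 192 191 193 192 192 194 191 184 184 185 181 182 180]
217 [ 97 185 186 193 193 192 193 191 194 192 191 192 175 185 180 184 186]
220 [131 184 191 193 191 194 191 191 193 193 192 193 157 145 177 185 181]
223 [177 188 192 194 192 195 192 193 193 192 192 193 156 118 121 147 183]
226 [186 184 192 192 193 193 192 193 193 191 194 191 132 115 119 121 175]
229 [187 184 183 193 193 192 193 193 194 192 193 179 102 118 116 120 138]
232 [189 184 185 187 195 194 194 193 191 193 188 126 102 121 124 120 126]
235 [188 186 183 181 170 191 193 193 192 177 119 103 114 118 119 122 121]
238 [186 183 185 182 170 106 125 129 112 102 100 111 118 117 120 120 133]
241 [181 181 181 186 181 178 124  99  94 105 116 121 119 120 123 123 165]
244 [183 183 183 180 183 184 183 165 129 120 121 119 114 115 119 131 180]
```

View pics/crop1.png

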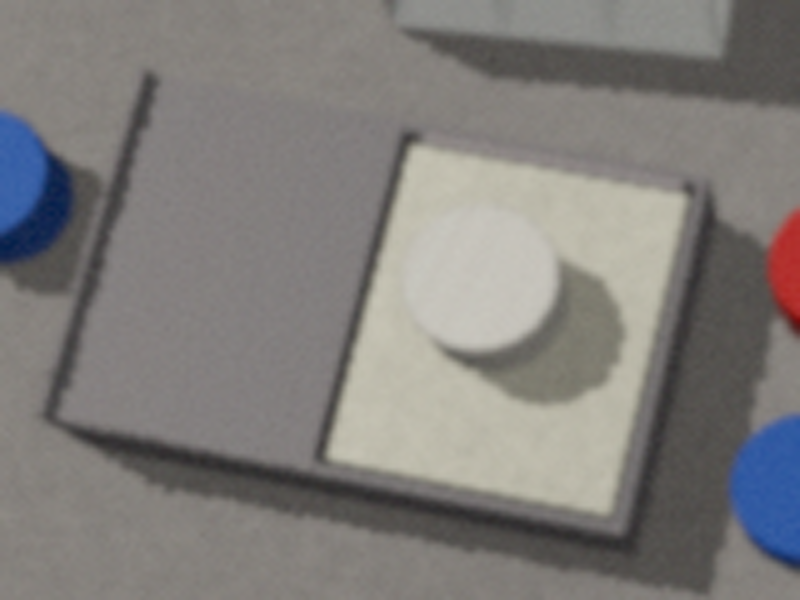

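The crop confirms a silver-white tin on the cream lid of the left box, centred at about (481,280) in the crop, which is full-image (246,223). The lid rectangle fits at 127x153 mm. Next I work out the targets.

```bash
cat >> h.py <<'E'
yaw=np.radians(-3.0); u=np.array([np.cos(yaw),np.sin(yaw)]); v=np.array([-u[1],u[0]])
O=np.array([561.3,217.7])+2*u+67*v
def b2w(x,y): return O+x*u+y*v
def w2b(p): d=np.asarray(p)[:2]-O; return np.array([d@u,d@v])
def rel(p,yang=yaw):
    s=telemetry.read_state(); M=rot(s["eef_rot"]); d=M.T@(np.asarray(p)-s["tcp_pos"])
    a=np.arctan2(M[1,1],M[0,1]); t=-(yang-a)
    print("to",np.round(p,1),"shift m",(d/1000).round(4),"turn",round((t+np.pi)%(2*np.pi)-np.pi,3))
E
python3 - <<'E'
from h import *
cam=imaging.camera_model("top")
t=cast(cam,[[245.8,222.9]],111)[0]; print("O",O,"tin",t,w2b(t))
bt=w2b(t)
im=cv2.imread("pics/top0.png").astype(int)
# check shelf corner prediction pixels
print(proj(cam,[[*b2w(-86,126.5),63],[*b2w(86,126.5),63],[*b2w(-86,-138),63],[*b2w(86,-138),63]]).round(1))
rel([600,-300,230]); rel([*b2w(bt[0],bt[1]-65),230]); rel([*b2w(bt[0],bt[1]-65),120]);
E
```

```text
O [566.80376814 284.50350692] tin [568.61171509 224.1885323  111.        ] [  4.9621111  -60.13769441]
[[157.9 251.5]
 [178.7 179.3]
 [274.3 275.9]
 [291.6 201.2]]
to [ 600 -300  230] shift m [ 0.5095 -0.2881  0.0008] turn -1.274
to [565.2 159.3 230. ] shift m [ 0.587  -0.7421  0.0015] turn -1.274
to [565.2 159.3 120. ] shift m [ 0.587  -0.7419  0.1115] turn -1.274
```

Emit:
arm_command([
  [0.04,0.51,-0.288,0,-1.274],
  [0.04,0.51,-0.288,0,-1.274],
  [0.04,0.51,-0.288,0,-1.274],
  [0.04,0.51,-0.288,0,-1.274],
  [0.04,0.51,-0.288,0,-1.274],
  [0.04,0.51,-0.288,0,-1.274],
  [0.04,0.51,-0.288,0,-1.274],
  [0.04,0.51,-0.288,0,-1.274],
  [0.04,0.51,-0.288,0,-1.274],
  [0.04,0.51,-0.288,0,-1.274],
  [0.04,0.51,-0.288,0,-1.274],
  [0.04,0.51,-0.288,0,-1.274],
  [0.04,0.51,-0.288,0,-1.274],
  [0.04,0.51,-0.288,0,-1.274],
  [0.04,0.51,-0.288,0,-1.274],
  [0.04,0.51,-0.288,0,-1.274],
])

```text
t: 1.43
tcp_pos: [602.8, -296.2, 230.4]
eef_rot: [-0.001, 0.723, 0.691, 0.001]
force: [-0.3, 0.2, 0.3]
opening: 39.7
```

```bash
python3 - <<'E'
from h import *
print(telemetry.read_state())
rel([*b2w(5,-125),230]); rel([*b2w(5,-125),130])
E
```

```text
{'t': 1.4333, 'qpos': array([ 0.61316088,  0.55933577, -0.3708418 ,  1.71350065,  0.24135398,
        0.91515354,  0.09950253]), 'qd': array([ 0.05675813, -0.01244753,  0.0524379 ,  0.02338759,  0.01193043,
        0.00623045,  0.02015604]), 'joint_torque': array([ -3.03778924, -71.97667122,  -6.34100944, -25.16077101,
        -0.21872047,  -0.11759179,  -0.27278024]), 'tcp_pos': array([ 602.76270685, -296.1955021 ,  230.38300621]), 'eef_rot': array([-0.00112592,  0.72323177,  0.69060371,  0.00102519]), 'force': array([-0.29355291,  0.21385627,  0.2703096 ]), 'moment': array([-0.05736818,  0.02870025, -0.02216228]), 'opening': 39.67824420170188}
to [565.3 159.4 230. ] shift m [ 0.4534 -0.0585  0.0018] turn 0.006
to [565.3 159.4 130. ] shift m [ 0.4531 -0.0585  0.1018] turn 0.006
```

Emit:
arm_command([
  [0.04,0.453,-0.058,0,0],
  [0.04,0.453,-0.058,0,0],
  [0.04,0.453,-0.058,0,0],
  [0.04,0.453,-0.058,0,0],
  [0.04,0.453,-0.058,0,0],
  [0.04,0.453,-0.058,0,0],
  [0.04,0.453,-0.058,0,0],
  [0.04,0.453,-0.058,0,0],
  [0.04,0.453,-0.058,0,0],
  [0.04,0.453,-0.058,0,0],
  [0.04,0.453,-0.058,0,0],
  [0.04,0.453,-0.058,0,0],
  [0.04,0.453,-0.058,0,0],
  [0.04,0.453,-0.058,0.05,0],
  [0.04,0.453,-0.058,0.05,0],
  [0.04,0.453,-0.058,0.05,0],
])

```text
t: 2.77
tcp_pos: [564.3, 155.9, 179.3]
eef_rot: [-0.002, 0.724, 0.69, -0.002]
force: [0.5, 0.2, 0.9]
opening: 39.6
```

```bash
python3 - <<'E'
from h import *
cam=imaging.camera_model("wrist"); im=imaging.grab_frame("wrist"); cv2.imwrite("pics/w1.png",im)
s=telemetry.read_state(); print(s["tcp_pos"],w2b(s["tcp_pos"]),cam["xyz"])
print(proj(cam,[[*b2w(5,-60),111],[*b2w(-79,-131),65],[*b2w(75,-131),65],[*b2w(-79,-3),65],[*b2w(75,-3),65]]).round(1))
rel([*b2w(5,-125),78]);rel([*b2w(5,-98.5),78]);rel([*b2w(0,21.5),78])
E
```

```text
[565.25017019 156.76423006 180.97898431] [   5.1338884  -127.64552365] [568.37754768 222.34765078 321.85190695]
[[322.3 119. ]
 [194.2 231.7]
 [428.6 232.5]
 [178.7  19.9]
 [443.1  19.8]]
to [565.3 159.4  78. ] shift m [0.0025 0.0002 0.103 ] turn 0.004
to [566.6 185.9  78. ] shift m [0.029  0.0003 0.103 ] turn 0.004
to [567.9 306.   78. ] shift m [ 0.1491 -0.0042  0.1031] turn 0.004
```

View pics/w1.png

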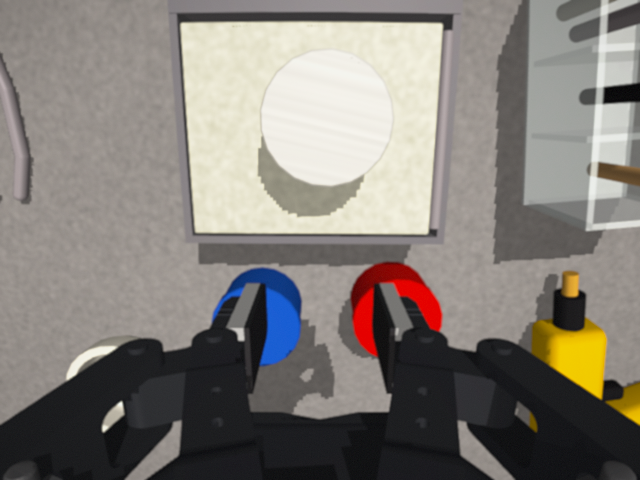

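The wrist view agrees with the calibration. The predicted lid corners land within 2 px, and the tin top is seen at (327,117) against (322,119) predicted, so the tin is at about box (8,-59). I descend behind it and push gently with the two finger sides as a cradle.

Emit:
arm_command([
  [0.04,0.002,0.002,0.035,0],
  [0.04,0.002,0.002,0.07,0],
  [0.04,0.002,0.002,0.095,0],
  [0.04,0.002,0.002,0.104,0],
  [0.04,0.002,0.002,0.104,0],
  [0.04,0.008,0.002,0.104,0],
  [0.04,0.013,0.002,0.104,0],
  [0.04,0.016,0.002,0.104,0],
  [0.04,0.019,0.002,0.104,0],
  [0.04,0.022,0.002,0.104,0],
  [0.04,0.025,0.002,0.104,0],
  [0.04,0.028,0.002,0.104,0],
  [0.04,0.031,0.002,0.104,0],
  [0.04,0.034,0.002,0.104,0],
  [0.04,0.037,0.002,0.104,0],
  [0.04,0.04,0.002,0.104,0],
  [0.04,0.043,0.002,0.104,0],
  [0.04,0.046,0.002,0.104,0],
  [0.04,0.049,0.002,0.104,0],
  [0.04,0.05,0.002,0.104,0],
])

```text
t: 4.48
tcp_pos: [569.3, 207.5, 77.0]
eef_rot: [-0.002, 0.724, 0.69, -0.001]
force: [-0.2, -1.0, 1.7]
opening: 40.2
```

```bash
python3 - <<'E'
from h import *
cam=imaging.camera_model("wrist"); im=imaging.grab_frame("wrist"); cv2.imwrite("pics/w2.png",im)
s=telemetry.read_state(); print(s["tcp_pos"],w2b(s["tcp_pos"]),s["force"])
rel([*b2w(5,21.5),77])
E
```

```text
[569.28301227 207.48480058  76.99589965] [  6.50669406 -76.78340127] [ 0.49598316 -0.28677093  0.18678046]
to [572.9 305.7  77. ] shift m [ 0.0983 -0.0011  0.0001] turn 0.004
```

View pics/w2.png

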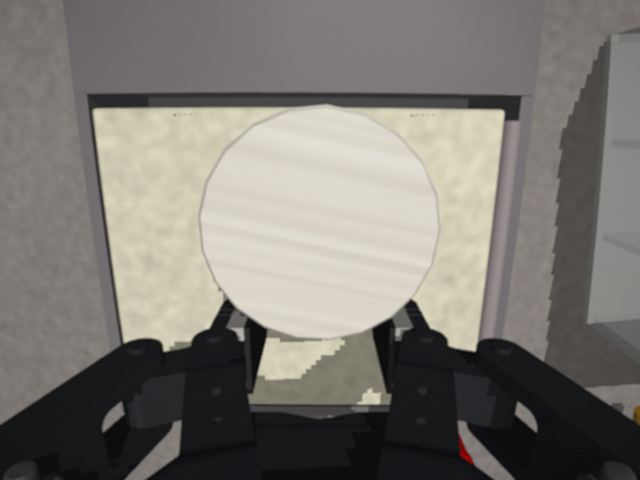

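The tin (top at (320,222)) sits cradled between both fingers and is moving with them. I keep pushing.

Emit:
arm_command([
  [0.04,0.003,0,0,0],
  [0.04,0.007,0,0,0],
  [0.04,0.012,0,0,0],
  [0.04,0.017,0,0,0],
  [0.04,0.022,0,0,0],
  [0.04,0.027,0,0,0],
  [0.04,0.032,0,0,0],
  [0.04,0.037,0,0,0],
  [0.04,0.042,0,0,0],
  [0.04,0.047,0,0,0],
  [0.04,0.052,0,0,0],
  [0.04,0.057,0,0,0],
  [0.04,0.062,0,0,0],
  [0.04,0.067,0,0,0],
  [0.04,0.072,0,0,0],
  [0.04,0.077,0,0,0],
  [0.04,0.082,0,0,0],
  [0.04,0.086,0,0,0],
  [0.04,0.089,0,0,0],
  [0.04,0.09,0,0,0],
])

```text
t: 6.2
tcp_pos: [573.5, 298.1, 77.1]
eef_rot: [-0.002, 0.724, 0.69, -0.0]
force: [0.5, -2.0, 0.2]
opening: 39.7
```

```bash
python3 - <<'E'
from h import *
cam=imaging.camera_model("wrist"); im=imaging.grab_frame("wrist"); cv2.imwrite("pics/w3.png",im)
s=telemetry.read_state(); print(s["tcp_pos"],w2b(s["tcp_pos"]),s["force"])
print("tin if at image 320,222", w2b(cast(cam,[[320,222]],111)[0]))
E
```

```text
[573.52843503 297.99277473  77.12890734] [ 6.00947724 13.82272312] [-0.20285523 -0.5004805  -0.7615725 ]
tin if at image 320,222 [ 6.05102081 54.11803102]
```

View pics/w3.png

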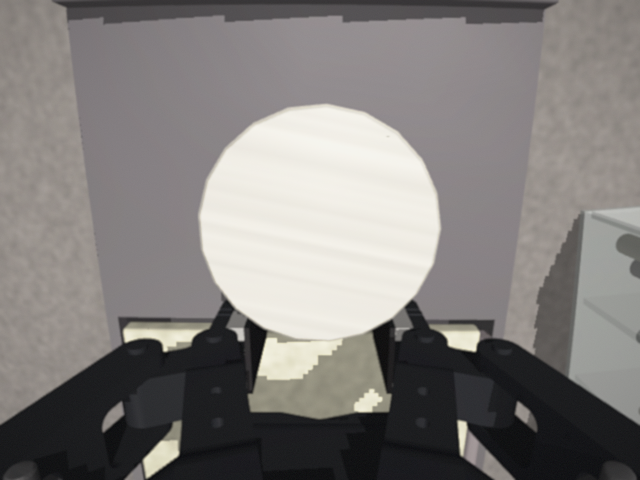

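The tin's centre is at about box (6,54) mm, so its base is wholly on the shelf. I let it settle, back off, raise, close the fingers and go over the press point at box (-55,-67).

Emit:
arm_command([
  [0.04,0,0,0,0],
  [0.04,-0.01,0,0,0],
  [0.04,-0.03,0,0,0],
  [0.04,-0.06,0,-0.02,0],
  [0,-0.081,-0.02,-0.05,0],
  [0,-0.081,-0.061,-0.05,0],
  [0,-0.081,-0.061,-0.05,0],
  [0,-0.081,-0.061,-0.05,0],
  [0,-0.081,-0.061,-0.04,0],
  [0,-0.081,-0.061,-0.03,0],
  [0,-0.081,-0.061,-0.02,0],
  [0,-0.081,-0.061,-0.01,0],
  [0,-0.081,-0.061,-0.005,0],
  [0,-0.081,-0.061,0,0],
  [0,-0.081,-0.061,0,0],
])

```text
t: 7.5
tcp_pos: [508.3, 219.9, 75.7]
eef_rot: [-0.002, 0.724, 0.69, -0.001]
force: [0.2, 0.2, -0.0]
opening: -0.3
```

```bash
python3 - <<'E'
from h import *
im=imaging.grab_frame("top"); cv2.imwrite("pics/t2.png",cv2.resize(im[150:310,130:345],None,fx=3.5,fy=3.5))
s=telemetry.read_state(); print(s["tcp_pos"],w2b(s["tcp_pos"]),s["force"],s["opening"])
rel([*b2w(-55,-67),57])
E
```

```text
[508.48314951 220.01905628  76.3751578 ] [-54.86583686 -67.44834228] [-0.36319479  0.36466401 -0.86093469] 0.009952964049800384
to [508.4 220.5  57. ] shift m [ 0.0004 -0.      0.0194] turn 0.005
```

View pics/t2.png

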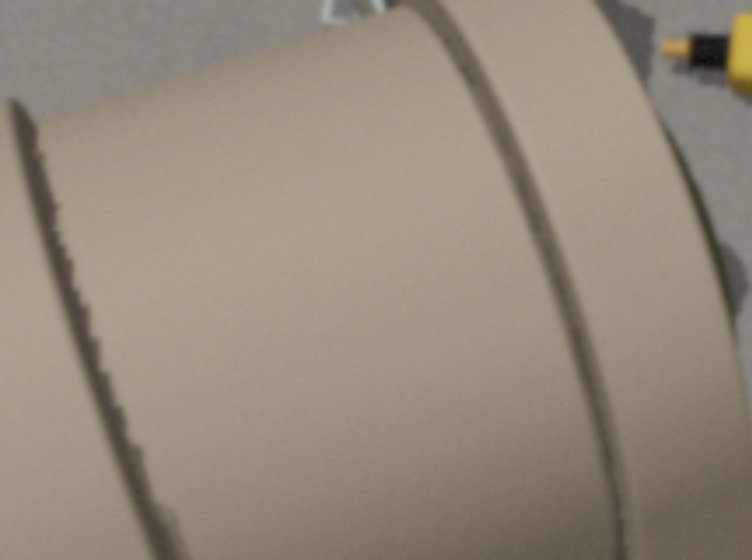

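The arm hides the box in the top view. The pose is right, so I press.

Emit:
arm_command([
  [0,0,0,0.006,0],
  [0,0,0,0.009,0],
  [0,0,0,0.011,0],
  [0,0,0,0.013,0],
  [0,0,0,0.015,0],
  [0,0,0,0.016,0],
  [0,0,0,0.017,0],
  [0,0,0,0.018,0],
  [0,0,0,0.018,0],
])

```text
t: 8.3
tcp_pos: [508.5, 220.1, 58.7]
eef_rot: [-0.002, 0.724, 0.69, -0.001]
force: [-2.4, -0.0, 7.5]
opening: 0.1
```

Emit:
arm_command([
  [0,0,0,0.001,0],
  [0,0,0,0.0015,0],
  [0,0,0,0.0015,0],
])

```text
t: 8.55
tcp_pos: [508.6, 220.0, 58.3]
eef_rot: [-0.001, 0.724, 0.69, -0.001]
force: [-4.2, -1.8, 19.0]
opening: 0.4
```

The lid is at its firm stop (19 N at z 58.3). I lift clear and then retreat sideways.

Emit:
arm_command([
  [0,0,0,-0.01,0],
  [0,0,0,-0.04,0],
  [0,0,0,-0.08,0],
  [0,0,0,-0.12,0],
  [0,0,0,-0.16,0],
  [0,0,0,-0.18,0],
  [0,-0.04,0,-0.18,0],
  [0,-0.08,0,-0.18,0],
  [0,-0.12,0,-0.18,0],
  [0,-0.16,0,-0.18,0],
  [0,-0.2,0,-0.18,0],
  [0,-0.24,0,-0.18,0],
  [0,-0.28,0,-0.18,0],
  [0,-0.32,0,-0.18,0],
  [0,-0.36,0,-0.18,0],
  [0,-0.4,0,-0.18,0],
  [0,-0.4,0,-0.18,0],
  [0,-0.4,0,-0.18,0],
  [0,-0.4,0,-0.18,0],
  [0,-0.4,0,-0.18,0],
])

```text
t: 10.22
tcp_pos: [490.5, -178.3, 237.9]
eef_rot: [-0.002, 0.723, 0.691, -0.0]
force: [-0.5, 0.5, 0.0]
opening: 0.2
```

```bash
python3 - <<'E'
from h import *
a=imaging.grab_frame("top")[110:350,100:420]; b=imaging.grab_frame("scene")[180:420,300:620]
cv2.imwrite("pics/fin.png",np.vstack([cv2.resize(a,(400,300)),cv2.resize(b,(400,300))]))
cv2.imwrite("pics/fin_top.png",a)
s=telemetry.read_state(); print(s["t"],s["tcp_pos"],s["force"])
E
```

```text
10.3167 [ 490.57182747 -178.19403311  237.95971158] [0.00215391 0.22659584 0.67363765]
```

View pics/fin.png

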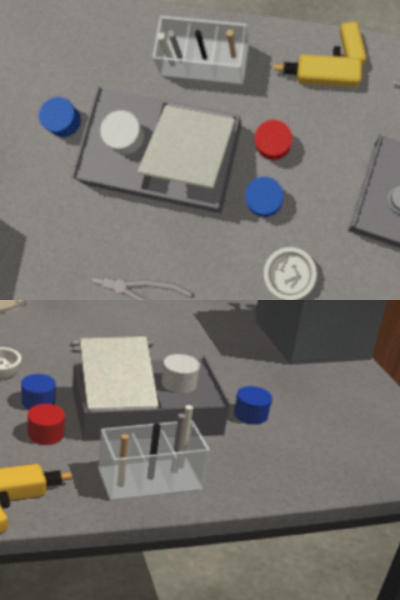

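The lid is ajar and the tin stands on the shelf at picture (121,131). I let things settle for 1.5 s and then do a last check of the tin and the other box.

Emit:
arm_command([
  [0,0,0,0,0],
  [0,0,0,0,0],
  [0,0,0,0,0],
  [0,0,0,0,0],
  [0,0,0,0,0],
  [0,0,0,0,0],
  [0,0,0,0,0],
  [0,0,0,0,0],
  [0,0,0,0,0],
  [0,0,0,0,0],
  [0,0,0,0,0],
  [0,0,0,0,0],
  [0,0,0,0,0],
  [0,0,0,0,0],
  [0,0,0,0,0],
  [0,0,0,0,0],
  [0,0,0,0,0],
  [0,0,0,0,0],
])

```text
t: 11.82
tcp_pos: [490.6, -178.2, 238.0]
eef_rot: [-0.001, 0.723, 0.691, -0.0]
force: [0.0, -0.0, 0.5]
opening: 0.0
```

```bash
python3 - <<'E'
from h import *
cam=imaging.camera_model("top")
print("tin",w2b(cast(cam,[[196.8,214.8]],110)[0]))
# ajar: project free-edge corners at 0.44 rad, compare visually
c,s_=np.cos(.44),np.sin(.44)
for y in(-3,-131): print(proj(cam,[[*b2w(75-154*c-4*s_,y),61+154*s_+4*c]]).round(0))
a=imaging.grab_frame("top"); b=imaging.grab_frame("scene")
cv2.imwrite("pics/fin2.png",np.hstack([cv2.resize(a[160:300,140:310],(400,330)),cv2.resize(b[215:310,120:280],(400,330))]))
E
```

```text
tin [ 1.58489174 47.31444145]
[[209. 248.]]
[[270. 260.]]
```

View pics/fin2.png

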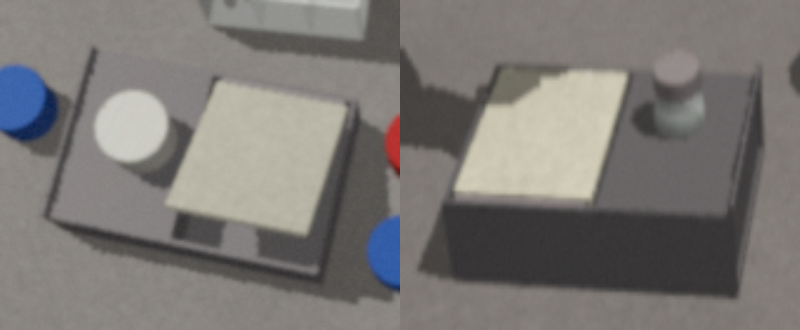

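```bash
python3 -c "
from cell import job; print(job.sign_off())"
```

```text
the job is handed in; nothing more can be done
None
```

I pushed the tin with both open fingers, without gripping it, from the lid onto the fixed shelf of the same box. I then pressed the lid to its stop (19 N, TCP at z 58.3 mm), lifted clear and handed the job in at about 12 s.

**Lid:** it stands ajar, with its free-edge corners within about 2 px of where an angle of 0.44 rad would put them.

**Tin:** it stands upright on the shelf. The wrist view put it at box (6, 54) mm and the top view at (2, 47) mm. They disagree by about 7 mm, but both are inside the 34–94 mm limit.

**Other box:** its lid looks shut and its jar is in place.

**Bystanders:** the others in the last views (caddy, glue gun, pliers and ashtray) look unmoved. I checked by eye only, and the screwdriver was outside those views.

**Robot:** it touches nothing, with about 0.5 N of residual force reading. The top picture taken before the press was blocked by the arm, so it could not be used as a check.

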